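Fetch the rear dip basket from a crowded hook

ROBOT

A 7-joint arm with a two-finger parallel gripper is mounted at the origin on a cart in front of the work surface, level with it; the furniture and walls round the work are solid. World frame = base frame: x ahead of the robot, y to its left, z up, the work surface at z = 0. Lengths are in m, angles in degrees, forces in N, time in s.
With the tool pointing down it reaches from about 0.4 to 0.925 m from the base axis. Payload 4.1 kg.
Tool frame: the origin (TCP) lies at the very end of the fingers, on their centre line; the grasp point (between the pads) lies 19 mm behind it; z points along the fingers, y is the line along which they close (so a half turn about z gives the same grasp; the last joint's range is limited). The gripper opens to 85 mm and grips with 20 to 120 N. Pads are 22 mm wide; open, the fingers measure 114 mm over their backs; the gripper's body (76 mm by 85 mm) begins 54 mm behind the grasp point. The pads swing forward as they close: fully open they stand 13 mm farther back than shut.
Start: joints at [-70.76, 22.827, 2.584, 88.041, -1.071, 69.15, -2.905], TCP at [0.274, 0.59, 0.192] pointing down, gripper open.
Joint ranges: [-161.44, 161.44], [-28.35, 127.94], [-78.24, 83.42], [0, 140.83], [-78.03, 258.03], [13.02, 114.36], [-168.23, 168.23]. Speed limits (degrees/s): [147.25, 147.25, 180, 180, 180, 180, 180].

INTERFACE

Orientations are given as [roll, pitch, yaw] about the fixed x, y, z axes, in that order (R = Rz(yaw) Ry(pitch) Rx(roll)).
In Python, from cell import arm, optics gives the robot as it stands. The module is installed in compiled form; this text tells all that it offers.
- The arm moves only by the shell command python3 -m creep 'ROWS' [OPENING] [FORCE]. ROWS is JSON, a list of rows, each an object with "linear": the shift along the tool's x, y, z in m, a list of three; "turn": the turn, a rotation vector about the tool's x, y, z in degrees, a list of three. In form: [{"linear": [x, y, z], "turn": [rx, ry, rz]}, ...]. A call has 1 to 5 rows; each row shifts and turns the commanded pose from where the row before left it, along the tool's axes as they then stand; what a row does not reach is not made up. A row lasts 1/8 s, in which the tool goes at most 62.5 mm and 10.7 degrees, less where a joint would pass 70% of its speed; a pose out of reach is approached as far as the arm can. A call is refused whole if a number of a shift passes 0.0625 or a number of a turn 10.7, either way. A call with a gripper value outside its range is refused whole. OPENING is the opening in per cent of the stroke, from 0 (shut) to 100 (fully open), set as the call begins (- or left out, the last holds). The fingers move at their own pace and stop on an object; FORCE is the grip in N (left out, the last holds). Time passes only in rows, so rows that do not move let the fingers close. It gives the time, the measured TCP pose, the force, the opening and the grip force at its end, in the units of the state.
- arm.get_obs(): the state, without advancing time (a new reading comes with each control period).
- optics.capture(name): name is "side" or "top"; returns the picture (480x640x3 uint8, blue, green, red); there is no depth.
- optics.camera_model(name): a dict with "K" (3x3 intrinsics, pixels), "k1" (the pictures are not rectified: a ray, as slopes to the right and down, at radius r is drawn at 1 + k1 r^2 times it, then the intrinsics apply), "world_from_camera" (4x4, takes a point from camera to world coordinates). Camera axes: x right, y down, z forward; pixel columns grow to the right and rows downward; lengths in m; the calibration is good to about 2 mm. A picture is of the moment at which its call begins. camera_model takes no time and is no camera call.
- arm.hand_in(): hands the job in; it is judged then, once.
The state is a dict: "clock": time; "joint_positions": joint angles; "qd": joint speeds; "joint_efforts": joint torques, N m; "position": TCP position; "eef_rot": TCP orientation; "ft_force": force on the tool from outside, world axes, zero at the start; "moment": the same for the moment, N m; "finger_gap": opening from 0.0 (shut) to 1.0 (fully open); "gripper_force": force on a finger pad.
Only numpy, scipy, OpenCV 4.12 (cv2) and the standard library are available. Lean on these libraries where they do the work, as an engineer would, in place of code of your own. Each camera call takes 0.05 s, during which the arm holds its last target. There are 200 camera calls.

TASK

The orange-gripped dip basket hangs behind the blue-gripped one on a hook. Move the blue basket to the spare hook, slide it back along that hook until it presses the sprung stop with about 8 N (never above 14 N), ease off and leave it hanging there. Then take the orange basket off its hook and set it gently upright inside the white tray; treat hooks gently and leave the vials and the bottle alone.

Things in the scene. Friction and masses are not known exactly. Their poses are not given: they have to be found in the camera images.
- front_grip (a point): Centre of the blue grip block of the front wire dip basket (about 0.12 to 0.21 kg). Block 16 (along the hook) x 24 (across) x 46 mm high; take it across the 24 mm, from above. Hanging, this point is 32.5 mm above the rod's centre line. To pass a hook's upturned end, lift the basket 12 to 29 mm from its hanging height.
- rear_grip (a point): Centre of the orange grip block of the rear dip basket, identical to the other but for its colour. It hangs about 47 mm behind the front basket.
- crowded_root (a point): Point where the centre line of the crowded hook's rod leaves its upright post. The rod is level, 10 mm thick, 130 mm above the worktop; it runs 128 mm along this frame's -x axis and then turns up. x points from the rod's free end to the post, y across, z up. The steel stand is fixed. The 30 mm wide post reaches 16 mm above the rod.
- crowded_tip (a point): Centre of the upturned end of the crowded hook, 139 mm out from the root and 10 mm above the rod's centre line; the metal ends 15 mm above the centre line.
- spare_root (a point): Same point and axes for the spare hook, which is alike and carries the sprung stop.
- spare_tip (a point): Upturned end of the spare hook, as for the crowded one.
- spare_stand: Fixed steel stand of the spare hook: origin on the worktop under its post. Base plate 100 x 84 x 12 mm. Its stop's spring gives 0.9 N per mm from first touch, travel 24 mm, and throws a basket forward if let go while pressed. A basket 20 mm above hanging height passes over the pad: lower it onto the rod first, grip centre about 110 mm out from the root.
- crowded_stand: Fixed stand of the crowded hook, as the other but without a stop.
- stop_mount: Brass flange at the root of the spare hook (origin, axes as spare_root). It carries the sprung stop: a firm black clamp on the rod, a coil spring, and a black-yellow pad 36 mm across round the rod. Unpressed, the pad's face is somewhere 45 to 80 mm out from the root, different each time and NOT MEASURED. The pad meets the bail's roof, 8 mm behind the grip's centre.
- tray: White fixed open tray, 110 (x) x 120 (y) mm outside, 16 mm high, walls 4 mm, floor 4 mm thick; origin under its centre on the worktop.
- front_basket: Blue-gripped basket, origin under the centre of its underside, z up; grip centre 117 mm above. Basket 34 (along hook, x) x 56 x 48 mm. Above it a closed bail, 44 mm wide inside, through which the rod runs along x; its V-shaped roof (apex 90 mm above the origin) is 16 mm long along the hook and sits on the rod.
- rear_basket: Orange-gripped basket: origin under the centre of its underside, z up, as the blue one. While a basket is slid along a rod, rubbing there adds up to 3 N to the push felt at the hand; raising the basket 1 mm off the rod avoids it.
- vial_1_mid (a point): Bystander: small glass vial with white cap, 30 mm across, 56 mm high; the point is half-way up.
- vial_2_mid (a point): Bystander: second vial, same size and look.
- bottle_indicator_mid (a point): Bystander: small amber bottle with black cap, 41 mm across, 90 mm high; the point is half-way up.
Mind the look-alikes: they are no part of the job. What is shaped like the front_basket but yellow is not meant.

How it is judged (in metres and radians):
On the way, in this order (a step that is already met when the one before it is completed fails the run):
1. the blue basket, on the spare hook, presses the sprung stop with more than 3 N (contact force between front_basket and stop_mount above 3 N and y of front_grip in the frame of spare_root between -0.012 and 0.012 m and x of front_grip in the frame of spare_root between -0.125 and -0.034 m), for 0.3 s.
2. the blue basket hangs released on the spare hook while the orange basket is clear of its hook, more than 0.16 m from the root (contact force between the fingers and front_basket below 0.05 N and horizontal distance between rear_grip and crowded_root above 0.16 m and y of front_grip in the frame of spare_root between -0.012 and 0.012 m and x of front_grip in the frame of spare_root between -0.125 and -0.034 m and z of front_grip in the frame of spare_root between 0.027 and 0.039 m), for 0.1 s.
At the end, for the whole second after the job is handed in: the blue basket hangs at rest on the spare hook's rod (within 12 mm sideways and 6 mm in height of true hanging, grip 34 to 125 mm out from the root) and the orange basket stands at rest on the tray's floor inside its walls, upright within 0.08 rad, within 50 mm of the tray's centre (y of front_grip in the frame of spare_root between -0.012 and 0.012 m and x of front_grip in the frame of spare_root between -0.125 and -0.034 m and z of front_grip in the frame of spare_root between 0.027 and 0.039 m and linear speed of front_basket below 0.05 m/s and horizontal distance between rear_basket and tray below 0.05 m and height (world z) of rear_basket below 0.007 m and angle between rear_basket's own z axis and vertical below 0.08 rad and linear speed of rear_basket below 0.03 m/s); the robot touches nothing.
It fails at once if the blue basket presses the sprung stop with more than 14 N (contact force between front_basket and stop_mount above 14 N).
It fails at once if a basket bears on a hook with more than 40 N (contact force between any of front_basket, rear_basket and crowded_stand above 40 N or contact force between any of front_basket, rear_basket and spare_stand above 40 N).
It fails at once if the orange basket drops into the tray (faster than 0.45 m/s less than 20 mm above the worktop) (horizontal distance between rear_basket and tray below 0.06 m and height (world z) of rear_basket below 0.02 m and linear speed of rear_basket above 0.45 m/s).
It fails at once if a vial or the bottle is moved more than 30 mm or tipped ((distance of vial_1_mid from where it was at the start of the episode above 0.03 m or angle between vial_1_mid's own z axis and vertical above 0.4 rad) or (distance of vial_2_mid from where it was at the start of the episode above 0.03 m or angle between vial_2_mid's own z axis and vertical above 0.4 rad) or (distance of bottle_indicator_mid from where it was at the start of the episode above 0.03 m or angle between bottle_indicator_mid's own z axis and vertical above 0.4 rad)).
It also fails if it takes over 67 s, if anything falls off the work surface, if the arm or the gripper's body presses on something with over 40 N, if the wrist force passes 120 N, or if a joint passes its speed limit or range.

## Working session

There is one attempt and no reset: what is moved stays moved. The work goes in short steps, Python scripts to look and compute and a shell command to move; the robot and the scene stay as the last step left them, time stands still between calls to the robot, and variables do not carry over. Pictures are saved under pics/ and viewed, at most 10 in all, crops included, and the job is handed in when it is done.

```bash
mkdir -p pics; cat > h.py <<'E'
import numpy as np, cv2
from cell import arm, optics
def snap(n,f):
    im=optics.capture(n); cv2.imwrite(f'pics/{f}.png',im); return im
def ray(n,u,v):
    m=optics.camera_model(n); K=np.array(m["K"]); T=np.array(m["world_from_camera"])
    d=np.array([(u-K[0,2])/K[0,0],(v-K[1,2])/K[1,1]]); s=d.copy()
    for _ in range(20): s=d/(1+m["k1"]*(s@s))
    return T[:3,3], T[:3,:3]@np.array([s[0],s[1],1.])
def onplane(n,u,v,z):
    o,d=ray(n,u,v); return o+d*(z-o[2])/d[2]
def tri(a,b):
    (o1,d1),(o2,d2)=ray('top',*a),ray('side',*b)
    t=np.linalg.lstsq(np.c_[d1,-d2],o2-o1,rcond=None)[0]
    p,q=o1+d1*t[0],o2+d2*t[1]; return (p+q)/2,np.linalg.norm(p-q)
def proj(n,p):
    m=optics.camera_model(n); K=np.array(m["K"]); T=np.linalg.inv(np.array(m["world_from_camera"]))
    c=T[:3,:3]@p+T[:3,3]; s=c[:2]/c[2]; s=s*(1+m["k1"]*(s@s)); return K[:2,:2]@s+K[:2,2]
E
python3 - <<'E'
from h import *
for n in('top','side'):
    snap(n,n+'0'); m=optics.camera_model(n); print(n,np.round(m["K"],1).tolist(),m["k1"],np.round(m["world_from_camera"],3).tolist())
print(arm.get_obs())
E
```

```text
top [[575.0, 0.0, 323.8], [0.0, 575.0, 238.0], [0.0, 0.0, 1.0]] -0.11633763353808535 [[-0.022, -0.989, 0.144, 0.449], [-1.0, 0.023, 0.005, 0.195], [-0.008, -0.144, -0.99, 1.282], [0.0, 0.0, 0.0, 1.0]]
side [[441.2, 0.0, 319.5], [0.0, 441.2, 237.5], [0.0, 0.0, 1.0]] 0.02078947070361814 [[0.862, -0.32, 0.394, 0.285], [-0.508, -0.558, 0.657, -0.376], [0.01, -0.766, -0.643, 0.65], [0.0, 0.0, 0.0, 1.0]]
{'clock': 0.1, 'joint_positions': array([-70.76088919,  22.86510161,   2.58058244,  88.10860027,
        -1.07142828,  69.15127282,  -2.90510887]), 'qd': array([-0.05653512, -0.09714012,  0.03279503, -0.20011296, -0.04647517,
       -0.01238279, -0.02634305]), 'joint_efforts': array([ 3.97748983e-03, -4.76266909e+01,  1.37048073e+00, -2.54949921e+01,
        1.19940660e-02,  4.96527966e-03,  1.17922610e-05]), 'position': array([0.27349756, 0.58893289, 0.19058382]), 'eef_rot': array([-1.79899412e+02,  6.94263783e-03,  1.55094612e+02]), 'ft_force': array([-0.2604562 ,  0.12047949,  0.07985226]), 'moment': array([-0.04605321,  0.06951452, -0.00539999]), 'gripper_force': 0.0, 'finger_gap': 1.0013509022283054}
```

View pics/top0.png

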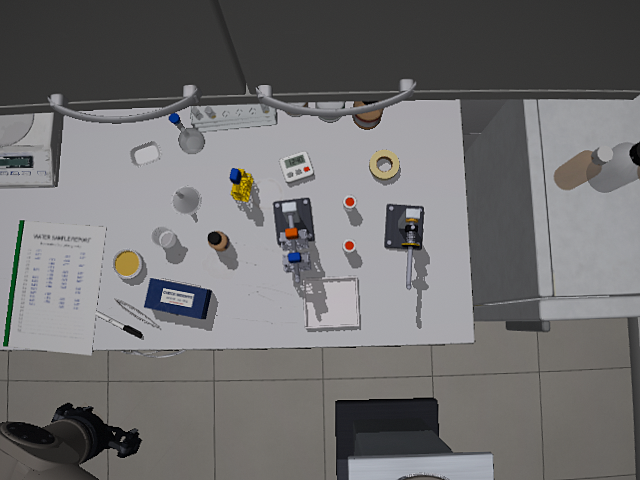

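View pics/side0.png

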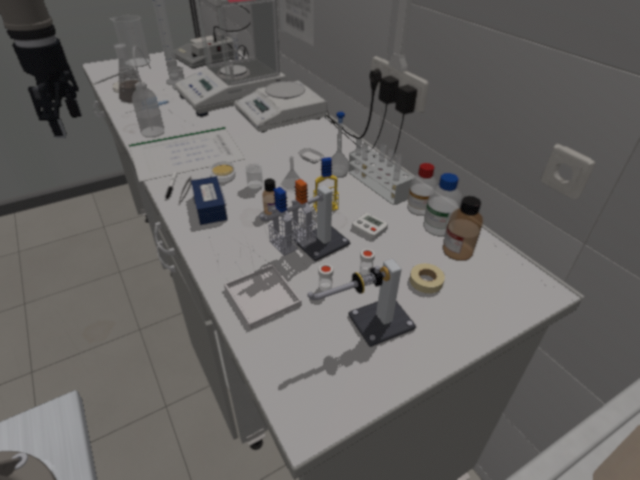

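The top view shows blue grip at about (294,257), orange at (292,233), the tray at (332,303), the spare post near (412,213) with its rod tip at (409,287), and vials at (350,203) and (349,246). In the side view, blue is at (280,200), orange at (301,190) and the spare tip at (312,296). The blue-topped yellow basket is the decoy. Next I'll zoom in for exact pixels.

```bash
python3 - <<'E'
from h import *
t=cv2.imread('pics/top0.png'); s=cv2.imread('pics/side0.png')
cv2.imwrite('pics/topc.png',cv2.resize(t[185:335,265:440],None,fx=4,fy=4,interpolation=cv2.INTER_CUBIC))
cv2.imwrite('pics/sidec.png',cv2.resize(s[170:350,215:425],None,fx=3.3,fy=3.3,interpolation=cv2.INTER_CUBIC))
def blobs(im,lo,hi,n):
    h=cv2.cvtColor(im,cv2.COLOR_BGR2HSV); k,_,st,c=cv2.connectedComponentsWithStats(cv2.inRange(h,lo,hi))
    for i in range(1,k):
        if st[i,4]>25: print(n,st[i].tolist(),c[i].round(1))
for nm,im in(('top',t),('side',s)):
    blobs(im,(105,150,60),(125,255,255),nm+' blue'); blobs(im,(3,180,120),(14,255,255),nm+' orange')
E
```

```text
top blue [169, 113, 10, 11, 75] [173.7 117.7]
top blue [230, 168, 9, 12, 80] [233.7 173.7]
top blue [288, 252, 12, 9, 94] [293.8 256.3]
top blue [144, 279, 63, 40, 1185] [174.8 298.1]
top orange [346, 198, 8, 8, 50] [349.5 201.5]
top orange [285, 228, 12, 9, 86] [290.7 231.8]
top orange [345, 242, 9, 8, 49] [349.  245.2]
side blue [337, 112, 7, 6, 28] [340.2 114.6]
side blue [322, 158, 9, 7, 48] [326.3 161. ]
side blue [440, 174, 18, 16, 220] [448.1 181.2]
side blue [274, 188, 11, 11, 76] [278.8 192.5]
side orange [296, 180, 9, 6, 30] [300.2 182.6]
```

View pics/topc.png

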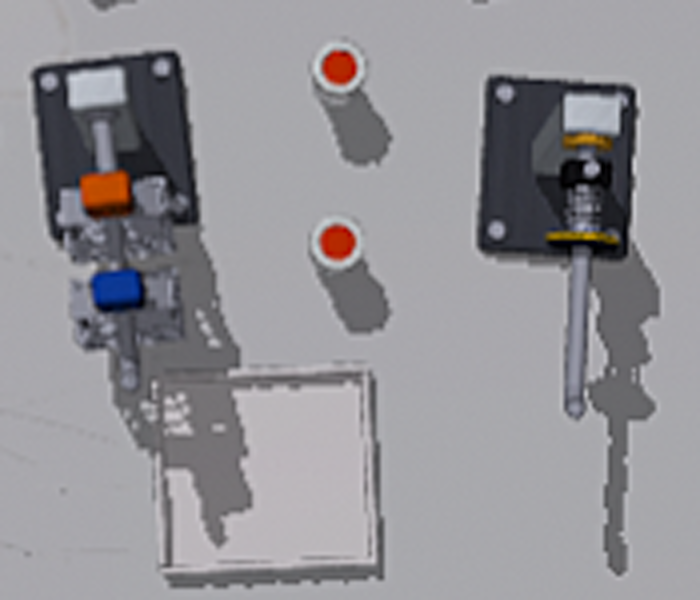

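View pics/sidec.png

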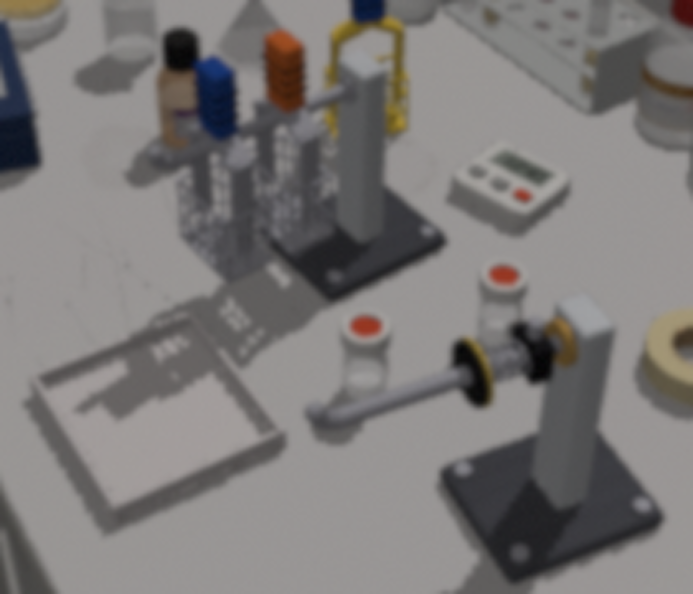

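```bash
python3 - <<'E'
from h import *
T=lambda x,y:(265+x/4-.4,185+y/4-.4); S=lambda x,y:(215+x/3.3-.35,170+y/3.3-.35)
P=lambda n,a,z:print(n,onplane('top',*a,z).round(4))
st=onplane('top',*T(575,408),.145); P('stip',T(575,408),.145); sf=onplane('top',*T(592,133),.146);P('spost front mid',T(592,133),.146);P('spost back',T(592,94),.146)
P('pad top',T(583,236),.148)
P('ctip',T(129,381),.145);P('cpost front',T(99,108),.146);P('cpost back',T(96,68),.146)
P('blue top',T(118,285),.1855);P('orange top',T(106,189),.1855)
print('stip tri',tri(T(575,410),S(318,412)),'ctip',tri(T(129,381),S(158,152)))
print('blue tri',tri(T(118,285),S(219,67)),'or',tri(T(106,189),S(287,40)))
for c in((160,376),(370,370),(378,572),(166,578)):P('tray',T(*c),.016)
for c in((338,68),(337,242)):P('vial',T(*c),.056)
P('bottle',(215,237),.09)
ax=sf-st; print('spare yaw',np.degrees(np.arctan2(ax[1],ax[0])),np.linalg.norm(ax))
a=onplane('top',*T(99,108),.146)-onplane('top',*T(129,381),.145); print('crowd yaw',np.degrees(np.arctan2(a[1],a[0])),np.linalg.norm(a))
E
```

```text
stip [0.5139 0.0354 0.145 ]
spost front mid [0.6515 0.0211 0.146 ]
spost back [0.6715 0.0202 0.146 ]
pad top [0.5992 0.0283 0.148 ]
ctip [0.5324 0.2556 0.145 ]
cpost front [0.67   0.2686 0.146 ]
cpost back [0.6906 0.2698 0.146 ]
blue top [0.5757 0.258  0.1855]
orange top [0.6225 0.2632 0.1855]
stip tri (array([0.51498012, 0.03388157, 0.13927991]), np.float64(0.003794111231626505)) ctip (array([0.53466089, 0.25524694, 0.14014451]), np.float64(0.003966236519724783))
blue tri (array([0.57759832, 0.25753031, 0.18333542]), np.float64(0.0035288237859542266)) or (array([0.62447009, 0.26253408, 0.18374969]), np.float64(0.003742554885857574))
tray [0.5442 0.2454 0.016 ]
tray [0.5449 0.1296 0.016 ]
tray [0.4344 0.1284 0.016 ]
tray [0.4338 0.2441 0.016 ]
vial [0.7065 0.1441 0.056 ]
vial [0.6112 0.1474 0.056 ]
bottle [0.6303 0.4299 0.09  ]
spare yaw -5.921763819904657 0.13836775113481284
crowd yaw 5.369596500737342 0.13818308786302105
```

```bash
cat >> h.py <<'E'
def go(x,y,z,yaw):
    o=arm.get_obs(); p=o["position"]; r=o["eef_rot"]
    from scipy.spatial.transform import Rotation as R
    M=R.from_euler('xyz',r,degrees=True); G=R.from_euler('xyz',[180,0,yaw],degrees=True)
    print('t',round(o["clock"],2),'p',p.round(4),'rot',r.round(1),'F',o["ft_force"].round(1),'gap',round(o["finger_gap"],3),'gf',round(o["gripper_force"],1),'j',o["joint_positions"].round(0))
    print('lin now',M.inv().apply(np.array([x,y,z])-p).round(4),'lin after turn',G.inv().apply(np.array([x,y,z])-p).round(4),'turn',(M.inv()*G).as_rotvec(degrees=True).round(1))
E
python3 -m creep '[{"linear":[0,0,-0.04],"turn":[0,0,-10]},{"linear":[0,0,-0.04],"turn":[0,0,-10]},{"linear":[0,0,0],"turn":[0,0,-10]},{"linear":[-0.03,-0.04,0],"turn":[0,0,0]},{"linear":[-0.03,-0.04,0],"turn":[0,0,0]}]' 100
python3 -c "
from h import *
go(.576,.2590,.27,185.4)"
```

```text
clock: 0.72
position: [0.3408, 0.5143, 0.2709]
eef_rot: [-180.0, -0.0, -174.8]
ft_force: [0.7, 0.2, -0.5]
finger_gap: 1.001
gripper_force: 0.0
t 0.72 p [0.3408 0.5143 0.2709] rot [-180.    -0.  -174.8] F [ 0.7  0.2 -0.5] gap 1.001 gf 0.0 j [-60.  17.  -0.  86.   0.  77.  35.]
lin now [-0.2111 -0.2756  0.001 ] lin after turn [-0.2101 -0.2763  0.0009] turn [-0.  -0.  -0.2]
```

```bash

python3 -m creep '[{"linear":[-0.035,-0.046,0],"turn":[0,0,0]},{"linear":[-0.035,-0.046,0],"turn":[0,0,0]},{"linear":[-0.035,-0.046,0],"turn":[0,0,0]},{"linear":[-0.035,-0.046,0],"turn":[0,0,0]},{"linear":[-0.035,-0.046,0],"turn":[0,0,0]}]' >/dev/null
python3 -m creep '[{"linear":[-0.035,-0.046,0],"turn":[0,0,0]},{"linear":[0,0,0],"turn":[0,0,0]},{"linear":[0,0,0],"turn":[0,0,0]}]' 60 40 >/dev/null
python3 -c "
from h import *
go(.576,.2590,.1475,185.4)
s=snap('side','side1')
cv2.imwrite('pics/s1c.png',cv2.resize(s[100:280,215:425],None,fx=3.3,fy=3.3))"
```

```text
t 1.73 p [0.5738 0.2593 0.2709] rot [ 1.800e+02 -1.000e-01 -1.749e+02] F [-0.3 -0.3  0.5] gap 0.599 gf 0.0 j [-36.  18.  10.  85.  -3.  77.  70.]
lin now [-0.0024 -0.0005  0.1234] lin after turn [-0.0022 -0.0005  0.1234] turn [ 0.  -0.1 -0.3]
```

View pics/s1c.png

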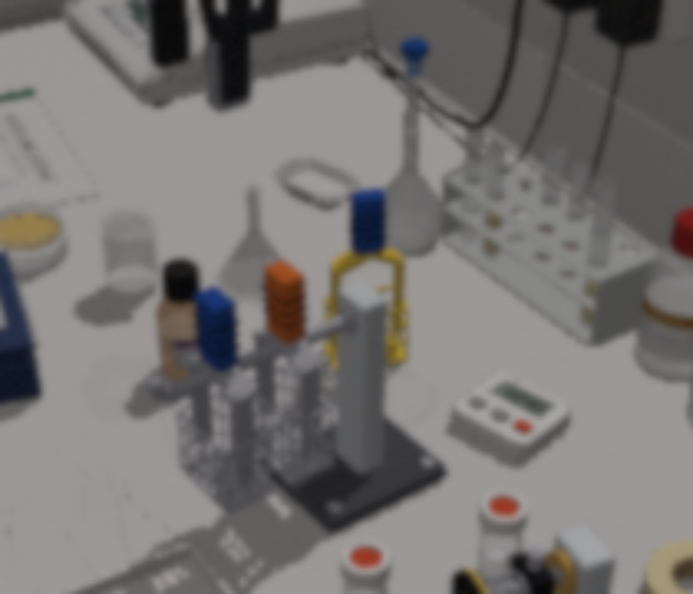

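The side view shows the open fingers right above the blue block, which is at crop (216,330), with clear room around it. Going down to grip.

```bash

python3 -m creep '[{"linear":[-0.002,0,0.04],"turn":[0,0,0]},{"linear":[0,0,0.04],"turn":[0,0,0]},{"linear":[0,0,0.03],"turn":[0,0,0]},{"linear":[0,0,0.013],"turn":[0,0,0]},{"linear":[0,0,0],"turn":[0,0,0]}]' 
python3 -m creep '[{"linear":[0,0,0],"turn":[0,0,0]},{"linear":[0,0,0],"turn":[0,0,0]},{"linear":[0,0,0],"turn":[0,0,0]},{"linear":[0,0,0],"turn":[0,0,0]}]' 0 40
python3 -c "
from h import *
go(.576,.2590,.1475,185.4)"
```

```text
clock: 2.4
position: [0.5754, 0.2601, 0.1481]
eef_rot: [180.0, -0.1, -174.8]
ft_force: [1.1, 0.2, 0.4]
finger_gap: 0.603
gripper_force: 0.0
clock: 2.9
position: [0.5765, 0.2591, 0.1489]
eef_rot: [180.0, 0.0, -174.9]
ft_force: [-0.3, 0.6, 0.0]
finger_gap: 0.0
gripper_force: 0.0
t 2.9 p [0.5765 0.2591 0.1489] rot [ 180.     0.  -174.9] F [-0.3  0.6  0. ] gap 0.0 gf 0.0 j [-35.  23.   9.  94.  -4.  63.  70.]
lin now [ 0.0005 -0.0001  0.0014] lin after turn [ 0.0005 -0.0001  0.0014] turn [ 0.   0.  -0.3]
```

The fingers shut on nothing, so I'm looking again.

```bash

python3 -c "
from h import *
s=snap('side','side2');t=snap('top','top2')
a=cv2.resize(s[130:280,215:385],(400,353));b=cv2.resize(t[190:310,230:366],(400,353))
cv2.imwrite('pics/c2.png',np.hstack([a,b]))
p=arm.get_obs()['position']
print(proj('side',p),proj('top',p),proj('top',[.5757,.258,.1855]))"
```

```text
[280.02114519 204.82649057] [294.66782825 257.61619286] [294.12361589 255.84819571]
```

View pics/c2.png

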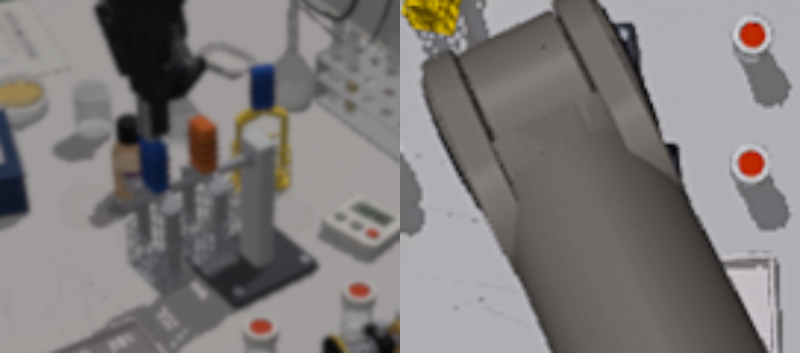

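```bash

python3 -c "
from h import *
p=np.array([.5738,.2593,.2709])
for d in(-.03,0,.03): print(d,proj('side',p+[0,d,.006]))
a=cv2.imread('pics/side1.png').astype(int);b=cv2.imread('pics/side2.png').astype(int);c=cv2.imread('pics/side0.png').astype(int)
for n,x in(('1',a),('2',b)):
    m=(abs(x-c).sum(2)>40).astype(np.uint8)
    for r in range(90,215,5):
        k=np.flatnonzero(m[r,200:350])+200
        print(n,r,(k.min(),k.max(),len(k)) if len(k) else '')
print('tip exp2',proj('side',[.5765,.2591,.1489]))
"
```

```text
-0.03 [282.89219337 152.8506478 ]
0 [275.09656426 145.41228562]
0.03 [267.68525342 138.33949735]
1 90 (np.int64(251), np.int64(302), 52)
1 95 (np.int64(255), np.int64(300), 46)
1 100 (np.int64(258), np.int64(300), 42)
1 105 (np.int64(261), np.int64(300), 38)
1 110 (np.int64(261), np.int64(295), 33)
1 115 (np.int64(259), np.int64(290), 28)
1 120 (np.int64(261), np.int64(290), 21)
1 125 (np.int64(279), np.int64(291), 13)
1 130 (np.int64(277), np.int64(290), 14)
1 135 
1 140 
1 145 
1 150 
1 155 
1 160 
1 165 
1 170 
1 175 
1 180 
1 185 
1 190 
1 195 
1 200 
1 205 
1 210 
2 90 (np.int64(252), np.int64(297), 46)
2 95 (np.int64(253), np.int64(297), 45)
2 100 (np.int64(251), np.int64(298), 48)
2 105 (np.int64(252), np.int64(298), 47)
2 110 (np.int64(252), np.int64(298), 47)
2 115 (np.int64(253), np.int64(298), 46)
2 120 (np.int64(253), np.int64(298), 46)
2 125 (np.int64(255), np.int64(297), 43)
2 130 (np.int64(257), np.int64(294), 38)
2 135 (np.int64(254), np.int64(293), 40)
2 140 (np.int64(256), np.int64(294), 39)
2 145 (np.int64(258), np.int64(294), 37)
2 150 (np.int64(260), np.int64(295), 36)
2 155 (np.int64(262), np.int64(302), 41)
2 160 (np.int64(264), np.int64(302), 39)
2 165 (np.int64(269), np.int64(299), 31)
2 170 (np.int64(271), np.int64(294), 24)
2 175 (np.int64(272), np.int64(287), 16)
2 180 (np.int64(274), np.int64(287), 14)
2 185 (np.int64(272), np.int64(287), 15)
2 190 (np.int64(277), np.int64(283), 7)
2 195 
2 200 
2 205 
2 210 
tip exp2 [280.06474879 204.71667353]
```

```bash

python3 -c "
from h import *
p=np.array([.2735,.589,.1906])
y=np.radians(155.1); ty=np.array([np.sin(y),-np.cos(y),0])
for h in (.013,.013+.04):
  for d in(-.05,0,.05): print(h,d,proj('side',p+ty*d+[0,0,h]),proj('top',p+ty*d+[0,0,h]))
t=cv2.imread('pics/top0.png');s=cv2.imread('pics/side0.png')
a=cv2.resize(s[60:150,0:100],(400,360));b=cv2.resize(t[390:480,60:160],(400,360))
cv2.imwrite('pics/c3.png',np.hstack([a,b]))"
```

```text
0.013 -0.05 [ 66.73715233 156.33135703] [143.11248042 430.77185951]
0.013 0 [ 74.92240183 144.18836298] [119.48093153 419.20205235]
0.013 0.05 [ 82.44218281 133.01461003] [ 96.20848179 407.65628343]
0.053 -0.05 [ 59.12315008 137.83481437] [136.10599819 434.84520774]
0.053 0 [ 67.86969711 126.12387146] [111.64717816 422.7972267 ]
0.053 0.05 [ 75.88622769 115.37284882] [ 87.58575869 410.77596604]
```

View pics/c3.png

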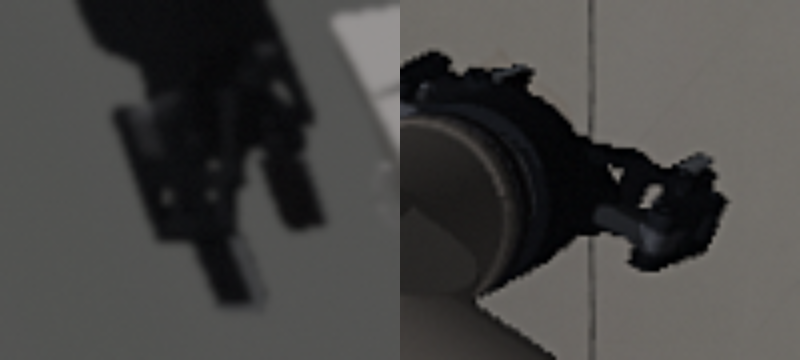

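The fingertips show about 40 mm higher than the reported TCP, both at the start and here, so they closed just above the block. I'll back up and measure this with the fingers shut against a clear background.

```bash

python3 -m creep '[{"linear":[0,0,-0.03],"turn":[0,0,0]},{"linear":[0,0,-0.03],"turn":[0,0,0]},{"linear":[0,0,0],"turn":[0,0,0]}]' >/dev/null
python3 -c "
from h import *
b=snap('side','side3').astype(int);c=cv2.imread('pics/side0.png').astype(int)
m=(abs(b-c).sum(2)>40)
for r in range(140,190,3):
    k=np.flatnonzero(m[r,200:350])+200
    print(r,(k.min(),k.max(),len(k)) if len(k) else '')
p=arm.get_obs()['position'];print(p)
for h in(0,.02,.03,.04,.05): print(h,proj('side',p+[0,0,h]))
"
```

```text
140 (np.int64(270), np.int64(291), 22)
143 (np.int64(271), np.int64(286), 16)
146 (np.int64(271), np.int64(286), 16)
149 (np.int64(271), np.int64(286), 16)
152 (np.int64(271), np.int64(286), 16)
155 (np.int64(272), np.int64(286), 15)
158 (np.int64(273), np.int64(284), 12)
161 
164 
167 
170 
173 
176 
179 
182 
185 
188 
[0.57694985 0.25934388 0.20948439]
0 [278.64923544 177.88710556]
0.02 [278.09674418 168.49891602]
0.03 [277.81344902 163.68964261]
0.04 [277.52528771 158.80095466]
0.05 [277.23212967 153.83079269]
```

The real tips sit about 40 mm above the reported TCP (tip row about 158, where 178 was expected), so I aim 40 mm lower in reported z.

```bash

python3 -m creep '[{"linear":[0,0,0],"turn":[0,0,0]},{"linear":[0,0,0],"turn":[0,0,0]},{"linear":[0,0,0],"turn":[0,0,0]},{"linear":[0,0,0.03],"turn":[0,0,0]}]' 60 40 |grep gap
python3 -m creep '[{"linear":[0,0,0.03],"turn":[0,0,0]},{"linear":[0,0,0.025],"turn":[0,0,0]},{"linear":[0,0,0.015],"turn":[0,0,0]},{"linear":[0,0,0],"turn":[0,0,0]}]' 
python3 -m creep '[{"linear":[0,0,0],"turn":[0,0,0]},{"linear":[0,0,0],"turn":[0,0,0]},{"linear":[0,0,0],"turn":[0,0,0]},{"linear":[0,0,0],"turn":[0,0,0]}]' 0 40
python3 -c "
from h import *
go(.576,.2590,.1075,185.4)"
```

```text
finger_gap: 0.599
clock: 4.42
position: [0.5756, 0.2588, 0.1074]
eef_rot: [-180.0, -0.1, -174.9]
ft_force: [0.0, -0.5, 1.6]
finger_gap: 0.6
gripper_force: 0.0
clock: 4.92
position: [0.5773, 0.2591, 0.1099]
eef_rot: [180.0, 0.1, -174.9]
ft_force: [0.3, -1.6, 5.1]
finger_gap: 0.272
gripper_force: 41.0
t 4.92 p [0.5773 0.2591 0.1099] rot [ 1.800e+02  1.000e-01 -1.749e+02] F [ 0.3 -1.6  5.1] gap 0.272 gf 41.0 j [-35.  25.   9.  96.  -4.  59.  71.]
lin now [0.0013 0.0001 0.0024] lin after turn [0.0013 0.0001 0.0024] turn [ 0.   0.1 -0.3]
```

```bash

python3 -m creep '[{"linear":[0,0,-0.011],"turn":[0,0,0]},{"linear":[0,0,-0.011],"turn":[0,0,0]},{"linear":[0,0,0],"turn":[0,0,0]}]' 
python3 -m creep '[{"linear":[0.02,0,0],"turn":[0,0,0]},{"linear":[0.02,0,0],"turn":[0,0,0]},{"linear":[0.02,0,0],"turn":[0,0,0]},{"linear":[0.02,0,0],"turn":[0,0,0]},{"linear":[0.015,0,0],"turn":[0,0,0]}]' 
python3 -c "
from h import *
go(.4815,.2500,.130,185.4)"
```

```text
clock: 5.3
position: [0.577, 0.2597, 0.1317]
eef_rot: [179.9, 0.1, -174.9]
ft_force: [0.4, 0.2, -1.2]
finger_gap: 0.275
gripper_force: 40.2
clock: 5.92
position: [0.4805, 0.2506, 0.1302]
eef_rot: [-180.0, -0.0, -174.9]
ft_force: [0.3, 0.4, -1.1]
finger_gap: 0.274
gripper_force: 40.1
t 5.92 p [0.4805 0.2506 0.1302] rot [-180.    -0.  -174.9] F [ 0.3  0.4 -1.1] gap 0.274 gf 40.1 j [-39.  15.   8. 107.  -3.  58.  65.]
lin now [-0.0009 -0.0007  0.0002] lin after turn [-0.0009 -0.0007  0.0002] turn [-0.  -0.  -0.3]
```

```bash

python3 -m creep '[{"linear":[0,0,0],"turn":[0,0,5.5]},{"linear":[0,0,0],"turn":[0,0,5.5]},{"linear":[-0.002,-0.03,0],"turn":[0,0,0]},{"linear":[-0.002,-0.04,0],"turn":[0,0,0]},{"linear":[-0.002,-0.04,0],"turn":[0,0,0]}]' >/dev/null
python3 -m creep '[{"linear":[-0.002,-0.04,0],"turn":[0,0,0]},{"linear":[-0.002,-0.04,0],"turn":[0,0,0]},{"linear":[0,-0.02,0],"turn":[0,0,0]},{"linear":[0,0,0],"turn":[0,0,0]}]' >/dev/null
python3 -c "
from h import *
go(.4685,.0402,.130,174.08)
b=snap('side','side4')
cv2.imwrite('pics/c4.png',cv2.resize(b[180:370,180:420],None,fx=3.1,fy=3.1))
"
```

```text
t 7.05 p [0.4699 0.0392 0.1306] rot [180.    0.  173.9] F [ 0.9  0.5 -2. ] gap 0.276 gf 40.3 j [-26.   8.  18. 116.  -3.  56.  77.]
lin now [0.0015 0.0008 0.0006] lin after turn [0.0015 0.0008 0.0006] turn [ 0.   0.  -0.2]
```

View pics/c4.png

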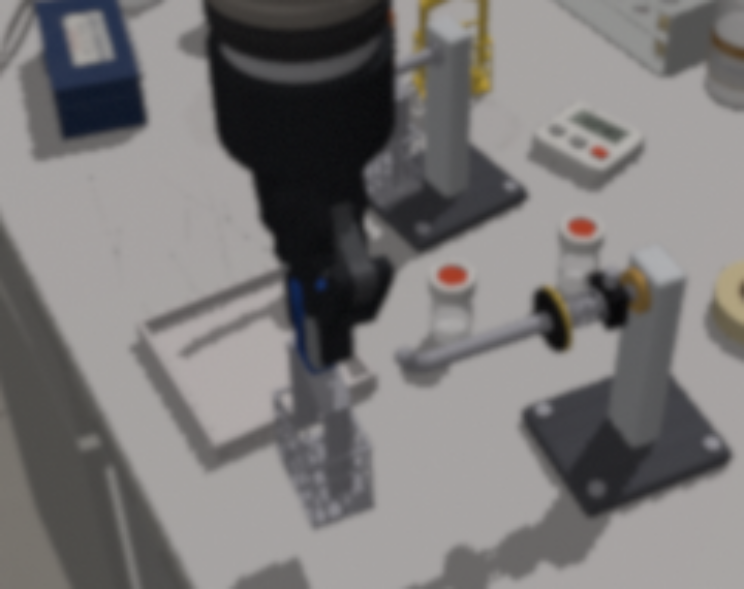

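The blue basket hangs straight in the grip (crop about (320,370)), lined up with the spare rod (tip at (410,358)). Moving in over the tip, then lowering.

```bash

python3 -m creep '[{"linear":[-0.014,0,0],"turn":[0,0,0]},{"linear":[-0.015,0,0],"turn":[0,0,0]},{"linear":[-0.015,0,0],"turn":[0,0,0]},{"linear":[-0.015,0,0],"turn":[0,0,0]},{"linear":[-0.014,0,0],"turn":[0,0,0]}]'
python3 -m creep '[{"linear":[0,0,0.006],"turn":[0,0,0]},{"linear":[0,0,0.006],"turn":[0,0,0]},{"linear":[0,0,0.005],"turn":[0,0,0]},{"linear":[0,0,0],"turn":[0,0,0]}]'
python3 -c "
from h import *
go(.543,.032,.110,174.08)"
```

```text
clock: 7.72
position: [0.5438, 0.0332, 0.1303]
eef_rot: [-180.0, -0.0, 174.1]
ft_force: [0.0, -0.6, -1.9]
finger_gap: 0.276
gripper_force: 40.3
clock: 8.22
position: [0.5417, 0.0333, 0.1129]
eef_rot: [-180.0, -0.1, 174.1]
ft_force: [0.7, -0.7, -1.1]
finger_gap: 0.276
gripper_force: 40.2
t 8.22 p [0.5417 0.0333 0.1129] rot [-1.800e+02 -1.000e-01  1.741e+02] F [ 0.7 -0.7 -1.1] gap 0.276 gf 40.2 j [-23.  17.  18. 108.  -6.  56.  82.]
lin now [-0.0014 -0.0011  0.0029] lin after turn [-0.0014 -0.0011  0.0029] turn [-0.  -0.1  0. ]
```

```bash

for i in 1; do python3 -m creep '[{"linear":[0,0,0.001],"turn":[0,0,0]},{"linear":[0,0,0.001],"turn":[0,0,0]},{"linear":[0,0,0],"turn":[0,0,0]}]' | egrep 'position|ft'; done
python3 -m creep '[{"linear":[0,0,0.001],"turn":[0,0,0]},{"linear":[0,0,0.001],"turn":[0,0,0]},{"linear":[0,0,0],"turn":[0,0,0]}]'| egrep 'position|ft'
```

```text
position: [0.5426, 0.0333, 0.1116]
ft_force: [-0.4, 0.5, -1.3]
position: [0.5429, 0.0333, 0.1109]
ft_force: [-3.6, -0.5, 7.1]
```

```bash

python3 -m creep '[{"linear":[0,0,-0.003],"turn":[0,0,0]},{"linear":[0,0,0],"turn":[0,0,0]}]'| egrep 'position|ft'
python3 -m creep '[{"linear":[-0.007,0,0],"turn":[0,0,0]},{"linear":[-0.007,0,0],"turn":[0,0,0]},{"linear":[-0.007,0,0],"turn":[0,0,0]},{"linear":[-0.007,0,0],"turn":[0,0,0]},{"linear":[0,0,0],"turn":[0,0,0]}]'| egrep 'position|ft'
for k in 1; do python3 -m creep '[{"linear":[-0.003,0,0],"turn":[0,0,0]},{"linear":[-0.003,0,0],"turn":[0,0,0]},{"linear":[-0.002,0,0],"turn":[0,0,0]},{"linear":[0,0,0],"turn":[0,0,0]},{"linear":[0,0,0],"turn":[0,0,0]}]'| egrep 'position|ft'; done
python3 -m creep '[{"linear":[-0.002,0,0],"turn":[0,0,0]},{"linear":[-0.002,0,0],"turn":[0,0,0]},{"linear":[0,0,0],"turn":[0,0,0]},{"linear":[0,0,0],"turn":[0,0,0]}]'| egrep 'position|ft'
```

```text
position: [0.5428, 0.0333, 0.1126]
ft_force: [0.1, 0.1, -1.1]
position: [0.5711, 0.0302, 0.1124]
ft_force: [-0.3, -0.4, -1.2]
position: [0.5783, 0.0296, 0.1125]
ft_force: [-0.5, 0.0, -1.6]
position: [0.5824, 0.0291, 0.1125]
ft_force: [-0.3, -0.4, -1.6]
```

```bash

python3 -m creep '[{"linear":[-0.002,0,0],"turn":[0,0,0]},{"linear":[-0.002,0,0],"turn":[0,0,0]},{"linear":[0,0,0],"turn":[0,0,0]},{"linear":[0,0,0],"turn":[0,0,0]}]'| egrep 'position|ft'
python3 -m creep '[{"linear":[-0.002,0,0],"turn":[0,0,0]},{"linear":[-0.001,0,0],"turn":[0,0,0]},{"linear":[0,0,0],"turn":[0,0,0]},{"linear":[0,0,0],"turn":[0,0,0]}]'| egrep 'position|ft'
```

```text
position: [0.5864, 0.0287, 0.1125]
ft_force: [-0.3, -0.7, -1.6]
position: [0.5894, 0.0284, 0.1125]
ft_force: [0.2, 0.0, -1.6]
```

```bash

python3 -m creep '[{"linear":[-0.002,0,0],"turn":[0,0,0]},{"linear":[-0.001,0,0],"turn":[0,0,0]},{"linear":[0,0,0],"turn":[0,0,0]},{"linear":[0,0,0],"turn":[0,0,0]}]'| egrep 'position|ft'
python3 -m creep '[{"linear":[-0.002,0,0],"turn":[0,0,0]},{"linear":[-0.001,0,0],"turn":[0,0,0]},{"linear":[0,0,0],"turn":[0,0,0]},{"linear":[0,0,0],"turn":[0,0,0]}]'| egrep 'position|ft'
```

```text
position: [0.592, 0.0282, 0.1124]
ft_force: [-2.8, -0.5, -0.4]
position: [0.5949, 0.0279, 0.1124]
ft_force: [-5.4, 0.8, 1.1]
```

```bash

python3 -m creep '[{"linear":[-0.001,0,0],"turn":[0,0,0]},{"linear":[-0.001,0,0],"turn":[0,0,0]},{"linear":[-0.001,0,0],"turn":[0,0,0]},{"linear":[0,0,0],"turn":[0,0,0]},{"linear":[0,0,0],"turn":[0,0,0]}]'| egrep 'position|ft'
python3 -m creep '[{"linear":[0,0,0],"turn":[0,0,0]},{"linear":[0,0,0],"turn":[0,0,0]},{"linear":[0,0,0],"turn":[0,0,0]}]'| egrep 'position|ft'
```

```text
position: [0.597, 0.0277, 0.1124]
ft_force: [-6.9, -0.2, 2.2]
position: [0.597, 0.0277, 0.1124]
ft_force: [-6.7, 0.8, 2.9]
```

```bash

python3 -m creep '[{"linear":[-0.001,0,0],"turn":[0,0,0]},{"linear":[0,0,0],"turn":[0,0,0]},{"linear":[0,0,0],"turn":[0,0,0]},{"linear":[0,0,0],"turn":[0,0,0]},{"linear":[0,0,0],"turn":[0,0,0]}]'| egrep 'position|ft'
python3 -m creep '[{"linear":[0.004,0,0],"turn":[0,0,0]},{"linear":[0.004,0,0],"turn":[0,0,0]},{"linear":[0.005,0,0],"turn":[0,0,0]},{"linear":[0.005,0,0],"turn":[0,0,0]},{"linear":[0.003,0,0],"turn":[0,0,0]}]'| egrep 'position|ft'
python3 -m creep '[{"linear":[0,0,0.001],"turn":[0,0,0]},{"linear":[0,0,0.001],"turn":[0,0,0]},{"linear":[0,0,0],"turn":[0,0,0]}]'| egrep 'position|ft'
```

```text
position: [0.5977, 0.0276, 0.1123]
ft_force: [-7.7, 0.6, 3.4]
position: [0.5788, 0.0295, 0.1127]
ft_force: [-0.8, 0.5, -2.2]
position: [0.5788, 0.0296, 0.1108]
ft_force: [-1.3, -0.2, 1.0]
```

Pressed to about 7.8 N, eased off, and it's resting on the rod. Releasing and rising.

```bash

python3 -m creep '[{"linear":[0,0,0],"turn":[0,0,0]},{"linear":[0,0,0],"turn":[0,0,0]},{"linear":[0,0,0],"turn":[0,0,0]},{"linear":[0,0,0],"turn":[0,0,0]}]' 60
python3 -m creep '[{"linear":[0,0,-0.01],"turn":[0,0,0]},{"linear":[0,0,-0.03],"turn":[0,0,0]},{"linear":[0,0,-0.04],"turn":[0,0,0]},{"linear":[0,0,-0.03],"turn":[0,0,0]},{"linear":[0,0,0],"turn":[0,0,0]}]' |egrep 'pos|ft'
python3 -c "
from h import *
go(.6225,.2640,.225,185.4)
s=snap('side','side5')
cv2.imwrite('pics/c5.png',cv2.resize(s[150:350,190:430],None,fx=3,fy=3))"
```

```text
clock: 16.1
position: [0.5785, 0.0296, 0.1105]
eef_rot: [180.0, 0.0, 174.1]
ft_force: [-0.5, 0.3, -0.3]
finger_gap: 0.597
gripper_force: 0.0
position: [0.5806, 0.0295, 0.224]
ft_force: [-0.0, 0.3, -0.1]
t 16.73 p [0.5806 0.0295 0.224 ] rot [179.9   0.4 174.1] F [-0.   0.3 -0.1] gap 0.601 gf 0.0 j [-23.  15.  19.  96.  -5.  70.  82.]
lin now [-0.0175  0.2375 -0.0004] lin after turn [-0.0638  0.2295 -0.001 ] turn [  0.1   0.4 -11.3]
```

View pics/c5.png

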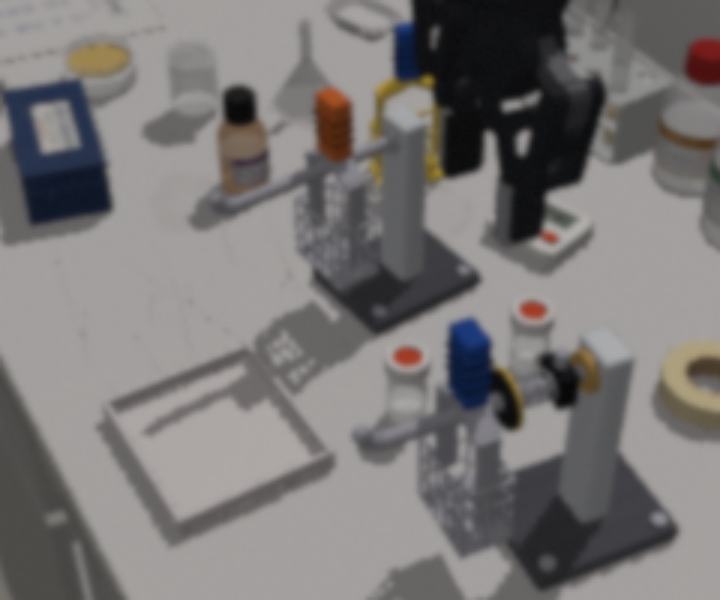

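The view shows blue hanging level on the spare rod (crop (470,365)), clear of the pad, and orange unmoved (333,125). Now the orange basket.

```bash

python3 -m creep '[{"linear":[0,0,0],"turn":[0,0,-5.6]},{"linear":[0,0,0],"turn":[0,0,-5.6]},{"linear":[-0.01,0.036,0],"turn":[0,0,0]},{"linear":[-0.01,0.04,0],"turn":[0,0,0]},{"linear":[-0.01,0.04,0],"turn":[0,0,0]}]' >/dev/null
python3 -m creep '[{"linear":[-0.01,0.04,0],"turn":[0,0,0]},{"linear":[-0.012,0.04,0],"turn":[0,0,0]},{"linear":[-0.012,0.033,0],"turn":[0,0,0]},{"linear":[0,0,0],"turn":[0,0,0]},{"linear":[0,0,0],"turn":[0,0,0]}]' >/dev/null
python3 -c "
from h import *
go(.6235,.2635,.1075,185.4)"
```

```text
t 18.02 p [0.6205 0.262  0.2192] rot [-1.799e+02 -1.000e-01 -1.748e+02] F [-0.4 -0.9  1. ] gap 0.599 gf 0.0 j [-35.  25.  12.  82.  -5.  73.  73.]
lin now [-0.0033  0.0014  0.1117] lin after turn [-0.0031  0.0012  0.1117] turn [-0.1 -0.1 -0.2]
```

```bash

python3 -m creep '[{"linear":[-0.003,0.0015,0.03],"turn":[0,0,0]},{"linear":[0,0,0.03],"turn":[0,0,0]},{"linear":[0,0,0.03],"turn":[0,0,0]},{"linear":[0,0,0.02],"turn":[0,0,0]},{"linear":[0,0,0],"turn":[0,0,0]}]' |egrep 'pos|ft'
python3 -m creep '[{"linear":[0,0,0],"turn":[0,0,0]},{"linear":[0,0,0],"turn":[0,0,0]},{"linear":[0,0,0],"turn":[0,0,0]},{"linear":[0,0,0],"turn":[0,0,0]}]' 0 40
python3 -c "
from h import *
go(.6235,.2635,.1075,185.4)"
```

```text
position: [0.6228, 0.2636, 0.1089]
ft_force: [0.2, -0.6, 0.1]
clock: 19.15
position: [0.6254, 0.2643, 0.1125]
eef_rot: [-180.0, 0.2, -174.8]
ft_force: [-0.2, -3.6, 5.9]
finger_gap: 0.274
gripper_force: 42.4
t 19.15 p [0.6254 0.2643 0.1125] rot [-180.     0.2 -174.8] F [-0.2 -3.6  5.9] gap 0.274 gf 42.4 j [-34.  30.  11.  89.  -6.  62.  73.]
lin now [ 0.002  -0.0007  0.005 ] lin after turn [ 0.0019 -0.0007  0.005 ] turn [-0.   0.2 -0.2]
```

```bash

python3 -m creep '[{"linear":[0,0,-0.01],"turn":[0,0,0]},{"linear":[0,0,-0.012],"turn":[0,0,0]},{"linear":[0,0,0],"turn":[0,0,0]}]' |egrep 'pos|ft'
python3 -m creep '[{"linear":[0.015,0,0],"turn":[0,0,0]},{"linear":[0.02,0,0],"turn":[0,0,0]},{"linear":[0.02,0,0],"turn":[0,0,0]},{"linear":[0.02,0,0],"turn":[0,0,0]},{"linear":[0.015,0,0],"turn":[0,0,0]}]'  |egrep 'pos|ft'
```

```text
position: [0.6246, 0.2662, 0.134]
ft_force: [0.5, -0.4, -2.3]
position: [0.5331, 0.2571, 0.1323]
ft_force: [0.7, -0.1, -2.5]
```

```bash

python3 -m creep '[{"linear":[0.015,0,0],"turn":[0,0,0]},{"linear":[0.02,0,0],"turn":[0,0,0]},{"linear":[0.02,0,0],"turn":[0,0,0]},{"linear":[0,0,0],"turn":[0,0,0]},{"linear":[0,0,0],"turn":[0,0,0]}]'  |egrep 'pos|ft|gap'
python3 -m creep '[{"linear":[-0.002,-0.016,0],"turn":[0,0,0]},{"linear":[-0.003,-0.016,0],"turn":[0,0,0]},{"linear":[-0.003,-0.016,0],"turn":[0,0,0]},{"linear":[-0.002,-0.016,0],"turn":[0,0,0]},{"linear":[0,0,0],"turn":[0,0,0]}]'  >/dev/null
python3 -c "
from h import *
go(.4895,.187,.071,185.4)"
```

```text
position: [0.4804, 0.252, 0.1328]
ft_force: [0.2, -0.7, -1.9]
finger_gap: 0.274
t 21.4 p [0.4959 0.1868 0.1325] rot [-180.     0.  -174.9] F [-0.4  0.3 -1.8] gap 0.275 gf 41.5 j [-36.  14.  13. 109.  -4.  58.  73.]
lin now [0.0064 0.0008 0.0615] lin after turn [0.0064 0.0008 0.0615] turn [-0.   0.  -0.3]
```

```bash

python3 -m creep '[{"linear":[0.006,0,0.015],"turn":[0,0,0]},{"linear":[0,0,0.015],"turn":[0,0,0]},{"linear":[0,0,0.012],"turn":[0,0,0]},{"linear":[0,0,0.008],"turn":[0,0,0]},{"linear":[0,0,0.005],"turn":[0,0,0]}]'  |egrep 'pos|ft|gap'
python3 -m creep '[{"linear":[0,0,0.001],"turn":[0,0,0]},{"linear":[0,0,0.001],"turn":[0,0,0]},{"linear":[0,0,0],"turn":[0,0,0]},{"linear":[0,0,0],"turn":[0,0,0]}]'  |egrep 'pos|ft|gap'
```

```text
position: [0.4893, 0.1886, 0.0768]
ft_force: [0.3, 0.4, -2.1]
finger_gap: 0.272
position: [0.4896, 0.1886, 0.0758]
ft_force: [0.9, 0.2, -1.4]
finger_gap: 0.271
```

```bash

for i in 1 2 ; do python3 -m creep '[{"linear":[0,0,0.001],"turn":[0,0,0]},{"linear":[0,0,0.001],"turn":[0,0,0]},{"linear":[0,0,0],"turn":[0,0,0]},{"linear":[0,0,0],"turn":[0,0,0]}]'  |egrep 'pos|ft|gap'; done
```

```text
position: [0.4894, 0.1885, 0.0735]
ft_force: [-0.5, -0.3, -2.2]
finger_gap: 0.275
position: [0.4894, 0.1885, 0.0715]
ft_force: [0.1, 0.1, -2.3]
finger_gap: 0.277
```

```bash

python3 -m creep '[{"linear":[0,0,0.001],"turn":[0,0,0]},{"linear":[0,0,0.001],"turn":[0,0,0]},{"linear":[0,0,0],"turn":[0,0,0]},{"linear":[0,0,0],"turn":[0,0,0]}]'  |egrep 'pos|ft|gap'
```

```text
position: [0.49, 0.1885, 0.0713]
ft_force: [-3.0, -0.6, 9.7]
finger_gap: 0.277
```

Touchdown came at the predicted height. Easing off slightly, releasing and rising.

```bash

python3 -m creep '[{"linear":[0,0,-0.0015],"turn":[0,0,0]},{"linear":[0,0,0],"turn":[0,0,0]}]' |egrep 'pos|ft'
python3 -m creep '[{"linear":[0,0,0],"turn":[0,0,0]},{"linear":[0,0,0],"turn":[0,0,0]},{"linear":[0,0,0],"turn":[0,0,0]},{"linear":[0,0,0],"turn":[0,0,0]}]' 60 |egrep 'pos|ft|gap'
python3 -m creep '[{"linear":[0,0,-0.01],"turn":[0,0,0]},{"linear":[0,0,-0.03],"turn":[0,0,0]},{"linear":[0,0,-0.05],"turn":[0,0,0]},{"linear":[0,0,-0.05],"turn":[0,0,0]},{"linear":[0,0,0],"turn":[0,0,0]}]' |egrep 'pos|ft|clock'
python3 -c "
from h import *
s=snap('side','side6')
cv2.imwrite('pics/c6.png',cv2.resize(s[150:350,190:430],None,fx=3,fy=3))"
```

```text
position: [0.4897, 0.1886, 0.0713]
ft_force: [-0.7, -0.8, 2.0]
position: [0.4894, 0.1885, 0.0709]
ft_force: [0.4, -0.6, -0.7]
finger_gap: 0.603
clock: 25.4
position: [0.4926, 0.1898, 0.2163]
ft_force: [0.1, 0.4, 0.2]
```

View pics/c6.png

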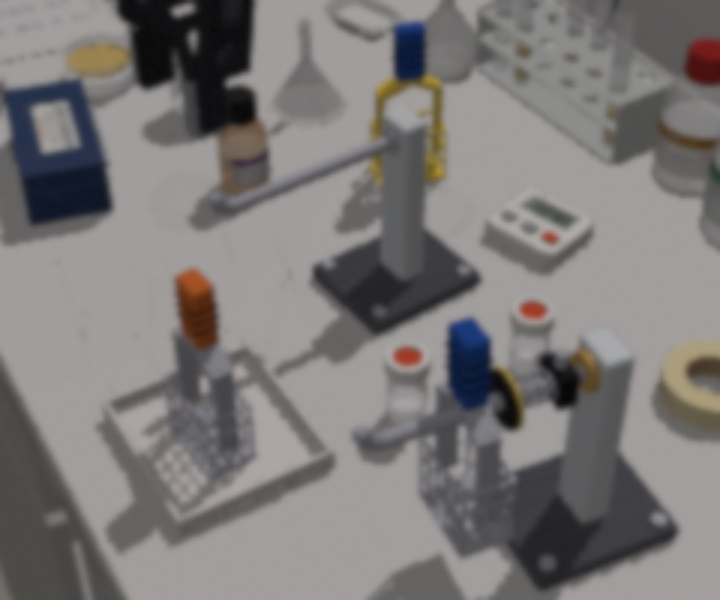

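Orange stands upright in the tray (crop (210,400)), blue hangs on the spare hook (470,400), and the vials and bottle are untouched.

```bash
python3 -c "
from cell import arm
print(arm.hand_in())"
```

```text
the job is handed in; nothing more can be done
None
```

I handed the job in at about 25 s, though it returned no verdict: blue pressed the stop to about 7.8 N and was left hanging on the spare hook, orange stands upright in the tray, and the vials and bottle were not touched.

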